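Hold a bearing ball under the bench magnifier

ROBOT

A 6-joint arm with a two-finger parallel gripper is mounted at the origin on a cart in front of the work surface, level with it; the furniture and walls round the work are solid. World frame = base frame: x ahead of the robot, y to its left, z up, the work surface at z = 0. Lengths are in m, angles in rad, forces in N, time in s.
With the tool pointing down it reaches from about 0.4 to 0.825 m from the base axis. Payload 7 kg.
Tool frame: the origin (TCP) lies midway between the tips of the shut fingers; the grasp point (between the pads) lies hold_point_z behind it (hold_point_z is the distance from the TCP to the grasp point, in m); z points along the fingers, y is the line along which they close (so a half turn about z gives the same grasp; the last joint's range is limited). The gripper opens to 88 mm and grips with 3 to 60 N. Pads are 19 mm wide; open, the fingers measure 130 mm over their backs; the gripper's body (78 mm by 193 mm) begins 47 mm behind the grasp point.
Start: joints at [1.521, 0.359, 0.012, 0, -1.224, -0.288], TCP at [0.224, 0.637, 0.227] pointing down, gripper open.
Joint ranges: [-3.07, 3.07], [-1.43, 2.12], [-1.02, 1.25], [-3.03, 1.67], [-3.05, -0], [-3.03, 3.03]. Speed limits (rad/s): [2.39, 2.39, 3.01, 3.14, 3.14, 3.14].

INTERFACE

Orientations are given as [roll, pitch, yaw] about the fixed x, y, z axes, in that order (R = Rz(yaw) Ry(pitch) Rx(roll)).
In Python, from station import * gives the robot as it stands.
- The arm moves only by the tool apply_moves, never from a script. Its argument "steps" is a list of rows, each an object with "translation": the shift along the world's x, y, z scaled (see below), a list of three; "rotation": the turn, a rotation vector about the world's x, y, z scaled (see below), a list of three. A call has exactly 10 rows; each row is the pose to reach, as a shift and turn from the pose commanded when the call began; what a row does not reach only later rows make up. The controller multiplies each number of a shift by 250 mm and each number of a turn by 30 degrees. A row lasts 1/12 s, in which the tool goes at most 41.7 mm and 7.16 degrees, less where a joint would pass 70% of its speed; a pose out of reach is approached as far as the arm can. A call with a number of a shift or a turn outside -1 to 1 is refused whole. A call with a gripper value outside its range is refused whole. "jaw" is the closure, from -1 (fully open) to 1 (shut), so that 0 is half open, set as the call begins (left out, the last holds). The fingers move at their own pace and stop on an object; "newtons" is the grip in N (left out, the last holds). Time passes only in rows, so rows that repeat a pose let the fingers close, or fill a call up. It gives the time, the measured TCP pose, the force, the opening and the grip force at its end, in the units of the state.
- get_state(): the state, without advancing time (a new reading comes with each control period).
- grab_frame(name): name is "scene" or "top" or "wrist"; returns the picture (420x560x3 uint8, blue, green, red); there is no depth.
- camera_model(name): a dict with "fx", "fy", "cx", "cy" (pixels), "xyz" and "rotation" of the camera in the world. Camera axes: x right, y down, z forward; pixel columns grow to the right and rows downward; lengths in m; the calibration is good to about 2 mm. A picture is of the moment at which its call begins: read the wrist's pose just before it. camera_model takes no time and is no camera call; for the wrist camera it gives the pose at the moment of the call.
- job_done(): hands the job in; it is judged then, once.
The state is a dict: "t": time; "q": joint angles; "qd": joint speeds; "joint_efforts": joint torques, N m; "eef_pos": TCP position; "ee_rot": TCP orientation; "force": force on the tool from outside, world axes, zero at the start; "moment": the same for the moment, N m; "width": finger opening in m; "gripper_force": force on a finger pad.
Only numpy, scipy, OpenCV 4.12 (cv2) and the standard library are available. Lean on these libraries where they do the work, as an engineer would, in place of code of your own. Each camera call takes 0.05 s, during which the arm holds its last target. There are 200 camera calls.

TASK

Lift the inspection tray by its handle, up and off the rail it hangs on, and carry it level to the bench magnifier so that the loose steel ball and the small ring stay in their pockets all the way. Finish while still holding the tray: keep it in the gripper, level and still, clear of everything else, with the ball (not the ring) centred under the lens and about 8 cm below it. Do not touch the magnifier with the robot or the tray, and leave the other things on the bench as they are.

Things in the scene. Friction and masses are not known exactly. Their poses are not given: they have to be found in the camera images.
- hang_stand: Fixed stand with a level round steel rail, 144 mm long, 10 mm thick, whose top is 127 mm above the bench, between two posts 148 mm apart, 132 mm high; an aluminium strip lower down (z 57 to 73 mm) is the back rest. Base plate 115 x 166 mm. Origin on the bench under the middle of the rail; y runs along the rail, x points to the far side; the tray hangs on the near (-x) side.
- tray: Loose shallow aluminium tray, 0.06 to 0.12 kg empty, with two round pockets in a black insert and a straight handle to -x: a strap 24 mm wide, then a grey grip. Origin: centre of the pan's underside; pan x -50 to 50, y -59 to 59, z 0 to 16 mm (rim), deck z 10. z is up when level. It hangs level on the stand's near side, its origin 60 mm before the rail, 100 mm high.
- tray_lip (a point): Middle of the underside of the tray's rear lip, where it sits on the rail (tray x 60, y 0, z 27 mm). The lip, 90 mm wide, bends back over the rail and 12 mm down behind it, so raise the tray more than 12 mm (20 is safe) before drawing it off to -x; 2 mm of play in x. Below it the tray's back plate (x 50 to 53) goes down to z -45 mm and leans on the back rest.
- tray_grip (a point): Centre of the tray's grey grip, 128 mm from the tray's origin along its -x, 9 mm above its underside; axes as the tray's. The grip is a bar 80 mm long (along x), 14 mm wide (y), 22 mm high, free all round; the tray with its contents balances about 110 mm ahead (+x) of this point, so it needs a firm grip (about 40 N).
- pocket_left (a point): Centre of the left pocket (tray x 0, y 26 mm), at the height of the centre of a ball lying in it (z 17.5 mm in the tray's frame). Pockets are 28 mm wide and 2.5 mm deep.
- pocket_right (a point): The same point for the right pocket (tray x 0, y -26 mm, z 17.5 mm).
- ball_center (a point): Centre of the loose steel ball, 20 mm in diameter, 33 g; it starts in one of the two pockets, either one, and rolls about 7 mm off its centre in there.
- race: Small loose steel bearing ring, 24 mm outside, 15 mm inside, 8 mm high, lying flat in the other pocket. Origin at the centre of its underside.
- magnifier: Fixed bench magnifier: round base 116 mm across, 19 mm high; a pillar 14 mm thick (240 mm high) 50 mm behind the origin (+x), and a level round lens on a short boom reaching 60 mm ahead of the origin (-x), so that the space under the lens is open to the -x side and to both sides. Origin on the bench.
- lens (a point): Centre of the underside of the lens frame, 205 mm above the bench. The frame is 86 mm across and 16 mm high, level; axes as the magnifier's, +x from the lens to the pillar, which is 110 mm away.
- flux_jar: White jar, 43 mm wide, 36 mm high, loose bystander. Origin under its centre.
- solder_spool: Spool of solder wire with blue flanges, standing on end, 48 mm wide, 36 mm high, loose bystander. Origin under its centre.
- side_cutters: Side cutters lying flat, 44 x 108 x 10 mm, loose bystander. Origin under the centre.
- ipa_bottle: Slender plastic bottle, 39 mm wide, 132 mm high, upright, loose bystander. Origin under its centre.
- usb_tester: Small dark meter lying flat, 99 x 40 x 21 mm, loose bystander. Origin under its centre.

How it is judged:
On the way:
1. the tray is in the fingers, raised off the rail and no longer touching the stand (height (world z) of tray above 0.107 m and contact force between tray and hang_stand below 0.05 N and contact force between the fingers and tray above 1 N and distance between tray and hang_stand above 0.13 m), for 0.2 s.
At the end, for the whole second after the job is handed in: The fingers hold the tray, which touches neither the stand nor the magnifier, is level within 0.1 rad and still (under 0.03 m/s); the ball lies in a pocket, its centre within 18 mm of the lens's axis and 60 to 100 mm below the underside of the lens frame (contact force between the fingers and tray above 1 N and contact force between tray and hang_stand below 0.05 N and contact force between tray and magnifier below 0.05 N and height (world z) of tray above 0.07 m and angle between tray's own z axis and vertical below 0.1 rad and linear speed of tray below 0.03 m/s and (distance between ball_center and pocket_left below 0.011 m or distance between ball_center and pocket_right below 0.011 m) and horizontal distance between ball_center and lens below 0.018 m and z of ball_center in the frame of lens between -0.1 and -0.06 m); the arm keeps its last pose, push and grip.
It fails at once if the ball leaves its pocket (distance between ball_center and pocket_left above 0.014 m and distance between ball_center and pocket_right above 0.014 m).
It fails at once if the ring leaves its pocket (distance between race and pocket_left above 0.018 m and distance between race and pocket_right above 0.018 m).
It fails at once if the tray is tipped by more than 0.3 rad (angle between tray's own z axis and vertical above 0.3 rad).
It fails at once if the robot or the tray touches the magnifier (contact force between any of the arm, the fingers, tray and magnifier above 1 N).
It fails at once if a bystander is moved by more than 25 mm (distance of any of flux_jar, solder_spool, side_cutters, ipa_bottle, usb_tester from where it was at the start of the episode above 0.025 m).
It also fails if it takes over 64 s, if anything falls off the work surface, if the arm or the gripper's body presses on something with over 40 N, if the wrist force passes 120 N, or if a joint passes its speed limit or range.

## Working session

There is one attempt and no reset: what is moved stays moved. The work goes in short steps, Python scripts to look and compute and a tool call to move; the robot and the scene stay as the last step left them, time stands still between calls to the robot, and variables do not carry over. Pictures are saved under pics/ and viewed, at most 10 in all, crops included, and the job is handed in when it is done.

Besides the shell and the picture viewer there is one more tool, called after "Emit:" as name(argument=value, ...) on one line, values as JSON. apply_moves: Moves the arm, as the interface text tells. Shifts and turns lie within -1 to 1; 1 stands for 250 mm of shift or 30 degrees of turn. Its arguments: {"type":"object","properties":{"steps":{"type":"array"},"jaw":{"type":"number"},"newtons":{"type":"number"}},"required":["steps"]}

```bash
mkdir -p pics; python3 - <<'E'
from station import *
import cv2
s=get_state();print({k:s[k] for k in('t','eef_pos','ee_rot','width')})
try: print(hold_point_z)
except Exception as e: print(e, [k for k in s])
for n in("scene","top"):
    cv2.imwrite(f"pics/{n}0.png",grab_frame(n)); print(n,camera_model(n))
E
```

```text
{'t': 0.0, 'eef_pos': array([0.22355885, 0.63640016, 0.22562431]), 'ee_rot': array([ 3.13997756e+00, -9.53167171e-05, -3.37920780e-01]), 'width': 0.0877264918862212}
0.0188
scene {'fx': 411.25185596462006, 'fy': 411.25185596462006, 'cx': 279.6852842827434, 'cy': 200.73484413235812, 'xyz': array([ 0.11366879, -0.85215006,  0.75372909]), 'rotation': array([-2.16556114, -0.00289394, -0.56472484])}
top {'fx': 538.0372341728101, 'fy': 538.0372341728101, 'cx': 284.3941217052287, 'cy': 215.29820088969737, 'xyz': array([ 0.32199938, -0.09841118,  1.52386609]), 'rotation': array([-2.96174833, -0.01378085, -1.55372344])}
```

View pics/scene0.png

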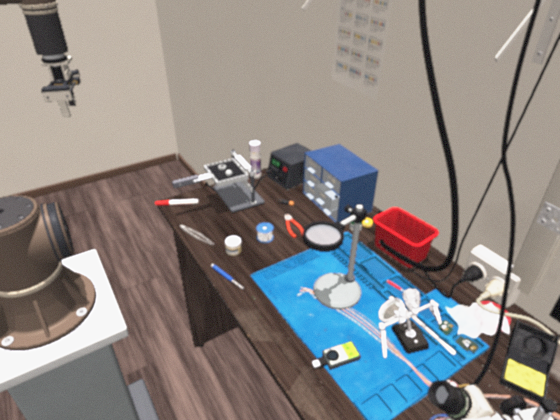

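View pics/top0.png

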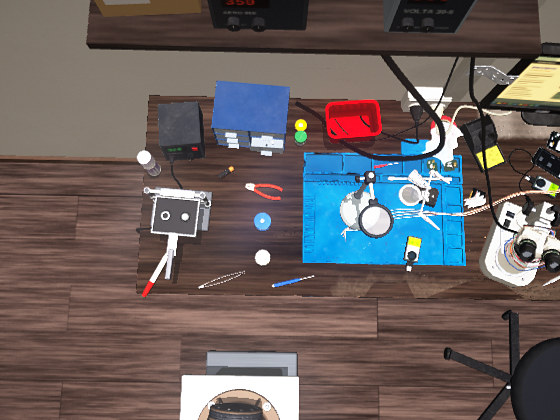

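```bash
cat > h.py <<'E'
from station import *
import numpy as np, cv2
from scipy.spatial.transform import Rotation as R
def cam(n):
    m=camera_model(n); return m,R.from_euler('xyz',m['rotation']).as_matrix()
def at_z(n,u,v,z,mc=None):
    m,r=mc or cam(n); d=r@[(u-m['cx'])/m['fx'],(v-m['cy'])/m['fy'],1]
    return m['xyz']+d*(z-m['xyz'][2])/d[2]
def proj(n,p,mc=None):
    m,r=mc or cam(n); c=r.T@(np.array(p)-m['xyz']); return c[0]/c[2]*m['fx']+m['cx'],c[1]/c[2]*m['fy']+m['cy']
E
python3 - <<'E'
from h import *
im=cv2.imread('pics/top0.png')
a=cv2.resize(im[180:280,135:225],None,fx=4.4,fy=4.4,interpolation=2)[:440]
b=cv2.resize(im[160:260,330:420],None,fx=4.4,fy=4.4,interpolation=2)
cv2.imwrite('pics/crop1.png',np.hstack([a,b])); print(a.shape)
for n,u,v,z in[('tray c',176,216,.11),('handle',172,243,.11),('lens',376,221,.22),('base',352,211,.019),('jar',262,257,.036),('spool',262,221,.036),('ipa',145,157,.13)]: print(n,at_z('top',u,v,z).round(3))
print('lens scene',at_z('scene',323,236,.21).round(3),'base scene',at_z('scene',336,290,.019).round(3))
E
```

```text
(440, 396, 3)
tray c [0.572 0.175 0.11 ]
handle [0.499 0.182 0.11 ]
lens [ 0.549 -0.338  0.22 ]
base [ 0.612 -0.307  0.019]
jar [ 0.474 -0.054  0.036]
spool [ 0.575 -0.052  0.036]
ipa [0.727 0.262 0.13 ]
lens scene [ 0.551 -0.334  0.21 ] base scene [ 0.606 -0.333  0.019]
```

View pics/crop1.png

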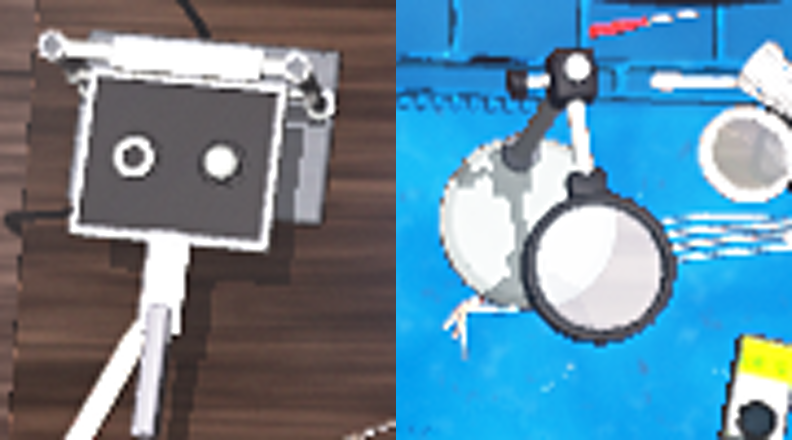

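```bash
python3 - <<'E'
from h import *
f=lambda u,v,z,ox=135,oy=180:at_z('top',u/4.4+ox-.4,v/4.4+oy-.4,z)[:2]
P=np.array([f(*c,.116) for c in[(95,75),(280,88),(268,245),(75,228)]])
Q=np.array([[50,59],[50,-59],[-50,-59],[-50,59]])/1e3
c=P.mean(0);H=Q.T@(P-c);a=np.arctan2(H[0,1]-H[1,0],H[0,0]+H[1,1]);r=np.array([[np.cos(a),-np.sin(a)],[np.sin(a),np.cos(a)]])
print('tray',c.round(4),'yaw',np.degrees(a),'res',(P-c-Q@r.T).round(4).tolist())
print('grip pred',c+r@[-.128,0],'grip ends',f(157,305,.12),f(145,432,.12))
b=f(221,161,.1175);g=f(134,156,.11);print('ball',b,(r.T@(b-c)).round(4),'ring',(r.T@(g-c)).round(4))
l=f(204,267,.221,330,160);p=f(178,68,.24,330,160);d=p-l
print('lens',l,'pillar',p,np.linalg.norm(d),'yaw',np.degrees(np.arctan2(d[1],d[0])))
L=l
print('tray yaw0-> TCP target for ball under lens with tray yaw a=mag yaw; offsets later')
E
```

```text
tray [0.5717 0.1756] yaw -3.1818627729205393 res [[-0.0028, -0.0023], [-0.002, 0.0033], [0.0016, 0.0005], [0.0032, -0.0015]]
grip pred [0.44392141 0.18265738] grip ends [0.4823727  0.18342779] [0.40718489 0.18634559]
ball [0.57043878 0.15029347] [ 0.0001 -0.0253] ring [0.0005 0.0288]
lens [ 0.55110744 -0.33806321] pillar [ 0.6606352  -0.32149179] 0.11077428824644962 yaw 8.603526880957991
tray yaw0-> TCP target for ball under lens with tray yaw a=mag yaw; offsets later
```

Emit:
apply_moves(steps=[{"translation": [0.05, -0.1, 0], "rotation": [0, 0, 0.055]}, {"translation": [0.1, -0.2, 0], "rotation": [0, 0, 0.11]}, {"translation": [0.15, -0.3, 0], "rotation": [0, 0, 0.17]}, {"translation": [0.2, -0.4, 0], "rotation": [0, 0, 0.22]}, {"translation": [0.25, -0.5, 0], "rotation": [0, 0, 0.28]}, {"translation": [0.3, -0.6, 0], "rotation": [0, 0, 0.33]}, {"translation": [0.35, -0.7, 0], "rotation": [0, 0, 0.39]}, {"translation": [0.4, -0.8, 0], "rotation": [0, 0, 0.44]}, {"translation": [0.44, -0.9, 0], "rotation": [0, 0, 0.5]}, {"translation": [0.48, -1, 0], "rotation": [0, 0, 0.55]}], jaw=-1)

```text
t: 0.93
eef_pos: [0.3439, 0.3853, 0.2263]
ee_rot: [3.141, 0.0, -0.048]
force: [0.9, -0.0, 0.2]
width: 0.0876
gripper_force: 0.0
```

Emit:
apply_moves(steps=[{"translation": [0.05, -0.1, 0], "rotation": [0, 0, 0]}, {"translation": [0.1, -0.2, 0], "rotation": [0, 0, 0]}, {"translation": [0.15, -0.3, 0], "rotation": [0, 0, 0]}, {"translation": [0.2, -0.4, 0], "rotation": [0, 0, 0]}, {"translation": [0.25, -0.5, 0], "rotation": [0, 0, 0]}, {"translation": [0.3, -0.6, 0], "rotation": [0, 0, 0]}, {"translation": [0.35, -0.7, 0], "rotation": [0, 0, 0]}, {"translation": [0.4, -0.81, 0], "rotation": [0, 0, 0]}, {"translation": [0.4, -0.81, 0], "rotation": [0, 0, 0]}, {"translation": [0.4, -0.81, 0], "rotation": [0, 0, 0]}])

```text
t: 1.77
eef_pos: [0.4439, 0.1829, 0.2263]
ee_rot: [3.141, 0.0, -0.053]
force: [0.1, 0.3, 0.6]
width: 0.0875
gripper_force: 0.0
```

```bash
python3 - <<'E'
from h import *
s=get_state();print(s['t'],s['eef_pos'],s['ee_rot']); print(camera_model('wrist'))
mc=cam('wrist');im=grab_frame('wrist');cv2.imwrite('pics/w1.png',im)
print([np.round(proj('wrist',p,mc)) for p in [(.444,.183,.12),(.482,.183,.12),(.407,.186,.12)]])
E
```

```text
1.7667 [0.44390552 0.18293213 0.22631199] [ 3.14129895e+00  4.92293098e-04 -5.27161576e-02]
{'fx': 325.4735813551288, 'fy': 325.4735813551288, 'cx': 284.8826494875482, 'cy': 206.01729458113172, 'xyz': array([0.50933984, 0.17973677, 0.38431827]), 'rotation': array([ 2.89372317e+00,  8.06759844e-05, -1.62298583e+00])}
[array([285., 204.]), array([283., 159.]), array([284., 246.])]
```

View pics/w1.png

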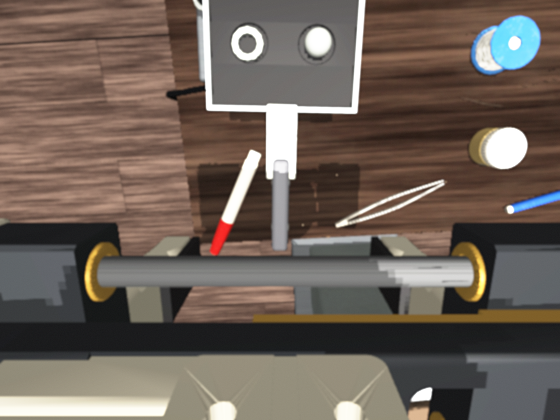

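Emit:
apply_moves(steps=[{"translation": [0, 0.008, -0.07], "rotation": [0, 0, 0]}, {"translation": [0, 0.008, -0.14], "rotation": [0, 0, 0]}, {"translation": [0, 0.008, -0.21], "rotation": [0, 0, 0]}, {"translation": [0, 0.008, -0.28], "rotation": [0, 0, 0]}, {"translation": [0, 0.008, -0.35], "rotation": [0, 0, 0]}, {"translation": [0, 0.008, -0.42], "rotation": [0, 0, 0]}, {"translation": [0, 0.008, -0.48], "rotation": [0, 0, 0]}, {"translation": [0, 0.008, -0.52], "rotation": [0, 0, 0]}, {"translation": [0, 0.008, -0.544], "rotation": [0, 0, 0]}, {"translation": [0, 0.008, -0.544], "rotation": [0, 0, 0]}])

```text
t: 2.65
eef_pos: [0.4428, 0.1866, 0.0893]
ee_rot: [3.14, 0.002, -0.049]
force: [-0.1, -0.6, 0.9]
width: 0.0878
gripper_force: 0.0
```

Emit:
apply_moves(steps=[{"translation": [0, 0, 0], "rotation": [0, 0, 0]}, {"translation": [0, 0, 0], "rotation": [0, 0, 0]}, {"translation": [0, 0, 0], "rotation": [0, 0, 0]}, {"translation": [0, 0, 0], "rotation": [0, 0, 0]}, {"translation": [0, 0, 0], "rotation": [0, 0, 0]}, {"translation": [0, 0, 0], "rotation": [0, 0, 0]}, {"translation": [0, 0, 0], "rotation": [0, 0, 0]}, {"translation": [0, 0, 0], "rotation": [0, 0, 0]}, {"translation": [0, 0, 0], "rotation": [0, 0, 0]}, {"translation": [0, 0, 0], "rotation": [0, 0, 0]}], jaw=0.5, newtons=10)

```text
t: 3.48
eef_pos: [0.4437, 0.1863, 0.0906]
ee_rot: [3.142, 0.0, -0.05]
force: [0.2, 0.1, -1.0]
width: 0.0265
gripper_force: 0.0
```

Emit:
apply_moves(steps=[{"translation": [0, 0, 0], "rotation": [0, 0, 0]}, {"translation": [0, 0, 0], "rotation": [0, 0, 0]}, {"translation": [0, 0, 0], "rotation": [0, 0, 0]}, {"translation": [0, 0, 0], "rotation": [0, 0, 0]}, {"translation": [0, 0, 0], "rotation": [0, 0, 0]}, {"translation": [0, 0, 0], "rotation": [0, 0, 0]}, {"translation": [0, 0, 0], "rotation": [0, 0, 0]}, {"translation": [0, 0, 0], "rotation": [0, 0, 0]}, {"translation": [0, 0, 0], "rotation": [0, 0, 0]}, {"translation": [0, 0, 0], "rotation": [0, 0, 0]}], jaw=1, newtons=8)

```text
t: 4.32
eef_pos: [0.4438, 0.1865, 0.0906]
ee_rot: [-3.141, -0.0, -0.05]
force: [-1.8, 3.4, 2.4]
width: 0.0142
gripper_force: 8.0
```

```bash
python3 - <<'E'
from h import *
s=get_state();print(s['t'],s['eef_pos'],s['force'],s['moment'],s['width'])
cv2.imwrite('pics/w2.png',grab_frame('wrist'))
E
```

```text
4.3167 [0.44376825 0.18645797 0.09060344] [-1.7654383   3.38020325  2.4299393 ] [ 0.84701128  0.50035694 -0.17626488] 0.014173180032091445
```

View pics/w2.png

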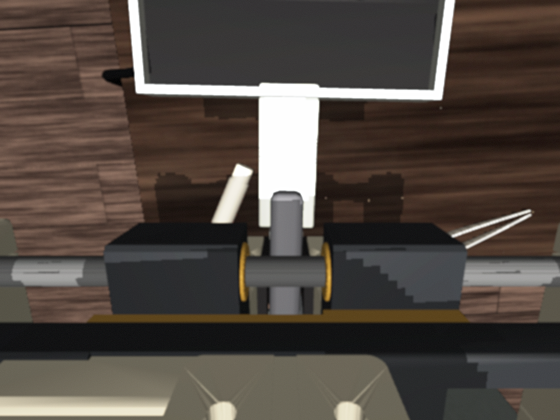

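Emit:
apply_moves(steps=[{"translation": [0, 0, 0], "rotation": [0, 0, 0]}, {"translation": [0, 0, 0], "rotation": [0, 0, 0]}, {"translation": [0, 0, 0], "rotation": [0, 0, 0]}, {"translation": [0, 0, 0], "rotation": [0, 0, 0]}, {"translation": [0, 0, 0.004], "rotation": [0, 0, 0]}, {"translation": [0, 0, 0.01], "rotation": [0, 0, 0]}, {"translation": [0, 0, 0.016], "rotation": [0, 0, 0]}, {"translation": [0, 0, 0.02], "rotation": [0, 0, 0]}, {"translation": [0, 0, 0.02], "rotation": [0, 0, 0]}, {"translation": [0, 0, 0.02], "rotation": [0, 0, 0]}], newtons=48)

```text
t: 5.2
eef_pos: [0.4437, 0.1861, 0.0955]
ee_rot: [3.141, 0.0, -0.05]
force: [3.5, -1.9, -3.5]
width: 0.0138
gripper_force: 48.0
```

Emit:
apply_moves(steps=[{"translation": [0, 0, 0.004], "rotation": [0, 0, 0]}, {"translation": [0, 0, 0.012], "rotation": [0, 0, 0]}, {"translation": [0, 0, 0.022], "rotation": [0, 0, 0]}, {"translation": [0, 0, 0.034], "rotation": [0, 0, 0]}, {"translation": [0, 0, 0.046], "rotation": [0, 0, 0]}, {"translation": [0, 0, 0.058], "rotation": [0, 0, 0]}, {"translation": [0, 0, 0.07], "rotation": [0, 0, 0]}, {"translation": [0, 0, 0.078], "rotation": [0, 0, 0]}, {"translation": [0, 0, 0.08], "rotation": [0, 0, 0]}, {"translation": [0, 0, 0.08], "rotation": [0, 0, 0]}])

```text
t: 6.03
eef_pos: [0.444, 0.1865, 0.1159]
ee_rot: [-3.141, -0.001, -0.05]
force: [5.6, -2.7, -4.0]
width: 0.0134
gripper_force: 48.0
```

```bash
python3 - <<'E'
from h import *
s=get_state();print(s['t'],s['eef_pos'],s['ee_rot'],s['force'],s['moment'],s['width'])
mc=cam('wrist');w=grab_frame('wrist');t=grab_frame('scene')
c=cv2.resize(t[140:220,165:275],None,fx=4,fy=4,interpolation=2)
cv2.imwrite('pics/m3.png',np.hstack([cv2.resize(w[:240],(440,190)),c[:190]]) if 0 else np.vstack([cv2.resize(w[:260],(440,204)),c]))
E
```

```text
6.0333 [0.44397361 0.18651983 0.11592539] [-3.14104190e+00 -6.56298127e-04 -4.97367221e-02] [ 5.57638811 -2.66916873 -4.01740382] [-0.67582646 -1.42347349 -0.42098026] 0.013395570630163714
```

View pics/m3.png

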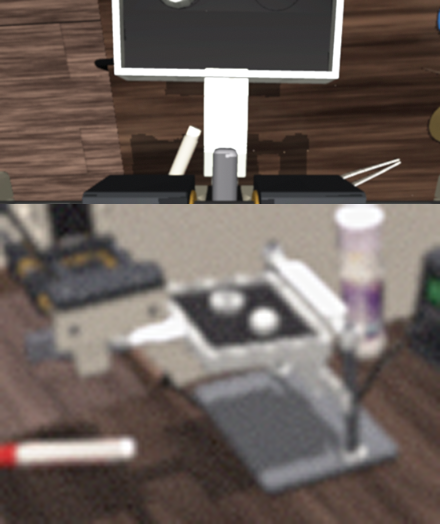

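```bash
cat >> h.py <<'E'
def corners(im):
    g=cv2.cvtColor(im,cv2.COLOR_BGR2GRAY)[:200]; out=[]
    m=(g>200).astype('uint8')
    n,l,st,_=cv2.connectedComponentsWithStats(m); k=1+np.argmax(st[1:,4]); m=(l==k)
    rows=[]
    for r in range(0,200,6):
        c=np.where(m[r])[0]
        if len(c): rows.append((r,int(c[0]),int(c[-1])))
    return rows
def pred(phi,s,mc,pts,gx=0.):
    T=R.from_euler('xyz',s['ee_rot']); h=s['eef_pos']+T.apply([0,0,-hold_point_z])
    yaw=s['ee_rot'][2]; W=R.from_euler('z',yaw)*R.from_euler('y',phi)
    return [np.round(proj('wrist',h+W.apply(np.array(p)-[-.128+gx,0,.009]),mc),1).tolist() for p in pts]
E
python3 - <<'E'
from h import *
s=get_state();mc=cam('wrist');w=grab_frame('wrist');cv2.imwrite('pics/w3.png',w)
pts=[(-.05,.059,.016),(-.05,-.059,.016),(-.002,.026+.012,.0155),(-.05,-.012,.016)]
print('w2',corners(cv2.imread('pics/w2.png')))
print('now',corners(w))
for p in(0,.05,.1,.15,.2):print(p,pred(p,s,mc,pts))
E
```

```text
w2 [(0, 128, 454), (6, 129, 453), (12, 129, 452), (18, 130, 451), (24, 130, 451), (30, 131, 450), (36, 131, 449), (42, 132, 448), (48, 132, 447), (54, 133, 447), (60, 133, 446), (66, 134, 445), (72, 135, 444), (78, 135, 443), (84, 136, 443), (90, 136, 442), (96, 260, 441), (102, 259, 318), (108, 259, 318), (114, 259, 317), (120, 259, 317), (126, 259, 317), (132, 259, 317), (138, 259, 316), (144, 259, 316), (150, 259, 315), (156, 259, 315), (162, 259, 315), (168, 259, 315), (174, 259, 315), (180, 259, 315), (186, 259, 314), (192, 259, 314), (198, 259, 313)]
now [(0, 143, 437), (6, 143, 436), (12, 143, 436), (18, 143, 435), (24, 143, 435), (30, 144, 435), (36, 144, 434), (42, 144, 434), (48, 144, 433), (54, 144, 433), (60, 145, 432), (66, 145, 432), (72, 145, 432), (78, 145, 431), (84, 145, 431), (90, 146, 430), (96, 198, 430), (102, 260, 315), (108, 260, 315), (114, 260, 315), (120, 260, 315), (126, 260, 314), (132, 260, 314), (138, 260, 314), (144, 260, 314), (150, 260, 314), (156, 260, 314), (162, 260, 314), (168, 260, 314), (174, 260, 313), (180, 260, 313), (186, 260, 313), (192, 260, 313), (198, 260, 312)]
0 [[132.2, 90.1], [439.0, 90.2], [177.2, -54.6], [316.8, 90.2]]
0.05 [[136.7, 90.4], [434.6, 90.5], [182.7, -46.0], [315.9, 90.5]]
0.1 [[140.9, 91.2], [430.3, 91.3], [187.7, -37.4], [315.0, 91.3]]
0.15 [[144.9, 92.5], [426.3, 92.6], [192.2, -28.6], [314.2, 92.5]]
0.2 [[148.8, 94.1], [422.4, 94.3], [196.4, -19.8], [313.4, 94.2]]
```

Emit:
apply_moves(steps=[{"translation": [0, 0, 0], "rotation": [0, 0, 0]}, {"translation": [0, 0, 0], "rotation": [0, 0, 0]}, {"translation": [0.001, 0, 0], "rotation": [0, -0.03, 0]}, {"translation": [0.002, 0, 0], "rotation": [0, -0.06, 0]}, {"translation": [0.004, 0, 0], "rotation": [0, -0.1, 0]}, {"translation": [0.006, 0, 0], "rotation": [0, -0.14, 0]}, {"translation": [0.007, 0, 0], "rotation": [0, -0.18, 0]}, {"translation": [0.008, 0, 0], "rotation": [0, -0.21, 0]}, {"translation": [0.009, 0, 0], "rotation": [0, -0.23, 0]}, {"translation": [0.009, 0, 0], "rotation": [0, -0.23, 0]}], newtons=60)

```text
t: 7.02
eef_pos: [0.4465, 0.1869, 0.1161]
ee_rot: [-3.134, -0.122, -0.049]
force: [8.7, -0.2, -4.2]
width: 0.0142
gripper_force: 60.0
```

```bash
cat >> h.py <<'E'
def tilt(name):
    s=get_state();mc=cam('wrist');w=grab_frame('wrist');cv2.imwrite(f'pics/{name}.png',w)
    print(s['t'],s['eef_pos'].round(4),s['ee_rot'].round(4),s['force'].round(2),s['moment'].round(2),s['width'].__round__(4))
    c=[r for r in corners(w) if r[0] in(0,24,48,72,84,90,96,102,108)];print(c)
    for p in np.arange(-.05,.21,.05):print(round(p,2),pred(p,s,mc,[(-.05,.059,.016),(-.05,-.059,.016)]))
E
python3 -c "
from h import *
tilt('w4')"
```

```text
7.0167 [0.4465 0.1869 0.1161] [-3.1344 -0.1224 -0.0494] [ 8.67 -0.24 -4.19] [-0.4  -1.87 -0.52] 0.0142
[(102, 262, 284), (108, 261, 313)]
-0.05 [[138.9, 90.6], [433.2, 90.6]]
0.0 [[143.1, 91.7], [429.1, 91.6]]
0.05 [[147.1, 93.1], [425.1, 93.0]]
0.1 [[150.9, 94.9], [421.3, 94.9]]
0.15 [[154.5, 97.1], [417.7, 97.1]]
0.2 [[158.0, 99.6], [414.3, 99.6]]
```

```bash
python3 -c "
from h import *
w=cv2.imread('pics/w4.png');t=grab_frame('scene')
c=cv2.resize(t[145:215,170:270],(560,392),interpolation=2)
cv2.imwrite('pics/m4.png',np.vstack([w[:200],c]))"
```

```text
(no output)
```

View pics/m4.png

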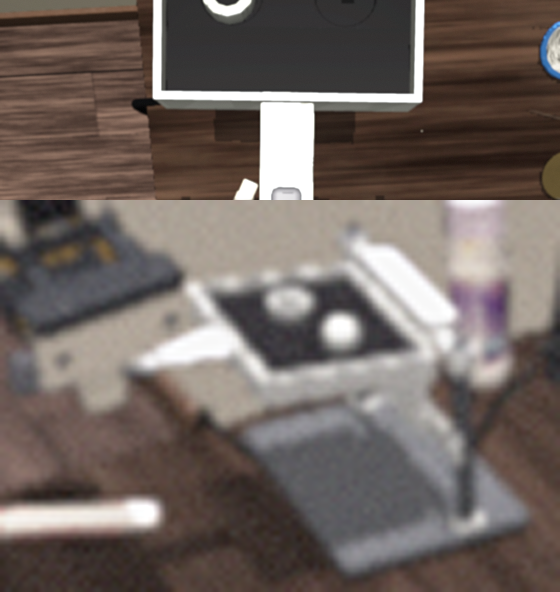

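Emit:
apply_moves(steps=[{"translation": [0.002, 0, 0], "rotation": [0, 0, 0]}, {"translation": [0.004, 0, 0], "rotation": [0, 0, 0]}, {"translation": [0.006, 0, 0], "rotation": [0, 0, 0]}, {"translation": [0.008, 0, 0], "rotation": [0, 0, 0]}, {"translation": [0.008, 0, 0], "rotation": [0, 0, 0]}, {"translation": [0.008, 0, 0], "rotation": [0, 0, 0]}, {"translation": [0.008, 0, 0], "rotation": [0, 0, 0]}, {"translation": [0.008, 0, 0], "rotation": [0, 0, 0]}, {"translation": [0.008, 0, 0], "rotation": [0, 0, 0]}, {"translation": [0.008, 0, 0], "rotation": [0, 0, 0]}])

```text
t: 7.95
eef_pos: [0.4476, 0.1862, 0.1153]
ee_rot: [-3.136, -0.12, -0.05]
force: [-4.5, 1.9, -0.4]
width: 0.0135
gripper_force: 60.0
```

```bash
python3 - <<'E'
from h import *
s=get_state();print(s['t'],s['eef_pos'],s['ee_rot'],s['force'],s['moment'],s['width'])
w=grab_frame('wrist');cv2.imwrite('pics/w5.png',w)
for n in('w4','w5'):
    g=cv2.cvtColor(cv2.imread(f'pics/{n}.png'),cv2.COLOR_BGR2GRAY)
    for r in(30,60,90,94): print(n,r,[int(x) for x in np.where(g[r]>190)[0] if 120<x<460][::3])
E
```

```text
7.95 [0.44755301 0.18620064 0.11534949] [-3.13584401 -0.11961669 -0.05026501] [-4.53850389  1.93521148 -0.38187106] [0.48185656 2.40218804 0.04289114] 0.013487920950941774
w4 30 [153, 156, 159, 415, 418, 421]
w4 60 [153, 156, 159, 416, 419, 422]
w4 90 [153, 156, 159, 414, 417, 420]
w4 94 [153, 156, 159, 162, 165, 168, 171, 174, 177, 180, 183, 186, 189, 192, 195, 198, 201, 204, 207, 210, 213, 216, 219, 222, 225, 228, 231, 234, 237, 240, 243, 246, 249, 252, 255, 258, 261, 264, 267, 270, 273, 276, 279, 282, 285, 288, 291, 294, 297, 300, 303, 306, 309, 312, 315, 318, 321, 324, 327, 330, 333, 336, 339, 342, 345, 348, 351, 354, 357, 360, 363, 366, 369, 372, 375, 378, 381, 384, 387, 390, 393, 396, 399, 402, 405, 408, 411, 414, 417, 420]
w5 30 [150, 153, 156, 415, 418, 421]
w5 60 [150, 153, 156, 414, 417, 420]
w5 90 [150, 153, 156, 413, 416, 419]
w5 94 [150, 153, 156, 159, 162, 165, 168, 171, 174, 177, 180, 183, 186, 189, 192, 195, 198, 201, 204, 207, 210, 213, 216, 219, 222, 225, 228, 231, 234, 237, 240, 243, 246, 249, 252, 255, 258, 261, 264, 267, 270, 273, 276, 279, 282, 285, 288, 291, 294, 297, 300, 303, 306, 309, 312, 315, 318, 321, 324, 327, 330, 333, 336, 339, 342, 345, 348, 351, 354, 357, 360, 363, 366, 369, 372, 375, 378, 381, 384, 387, 390, 393, 396, 399, 402, 405, 408, 411, 414, 417, 420]
```

Emit:
apply_moves(steps=[{"translation": [-0.001, 0, 0], "rotation": [0, 0, 0]}, {"translation": [-0.003, 0, 0], "rotation": [0, 0, 0]}, {"translation": [-0.003, 0, 0], "rotation": [0, -0.04, 0]}, {"translation": [-0.001, 0, 0], "rotation": [0, -0.08, 0]}, {"translation": [0.001, 0, 0], "rotation": [0, -0.12, 0]}, {"translation": [0.003, 0, 0], "rotation": [0, -0.16, 0]}, {"translation": [0.005, 0, 0], "rotation": [0, -0.2, 0]}, {"translation": [0.006, 0, 0], "rotation": [0, -0.22, 0]}, {"translation": [0.006, 0, 0], "rotation": [0, -0.22, 0]}, {"translation": [0.006, 0, 0], "rotation": [0, -0.22, 0]}])

```text
t: 8.83
eef_pos: [0.4493, 0.1863, 0.1156]
ee_rot: [-3.13, -0.235, -0.051]
force: [-6.0, 0.9, -1.7]
width: 0.0136
gripper_force: 60.0
```

```bash
cat >> h.py <<'E'
def tilt2(name):
    s=get_state();mc=cam('wrist');w=grab_frame('wrist');cv2.imwrite(f'pics/{name}.png',w)
    print(round(s['t'],2),s['eef_pos'].round(4),s['ee_rot'].round(3),s['force'].round(2),s['moment'].round(2),round(float(s['width']),4))
    g=cv2.cvtColor(w,cv2.COLOR_BGR2GRAY)
    for r in range(0,130,10):
        x=np.where(g[r,100:480]>190)[0]+100
        if len(x): print((r,int(x[0]),int(x[-1]),len(x)),end=' ')
    print()
    for p in np.arange(-.1,.26,.05):print(round(p,2),[a for q in pred(p,s,mc,[(-.05,.059,.016),(-.05,-.059,.016)]) for a in q])
E
python3 -c "
from h import *
tilt2('w6')"
```

```text
8.83 [0.4493 0.1863 0.1156] [-3.13  -0.235 -0.051] [-6.02  0.94 -1.69] [0.28 2.76 0.01] 0.0136
(0, 150, 422, 43) (10, 150, 422, 47) (20, 150, 422, 18) (30, 151, 422, 17) (40, 151, 422, 17) (50, 151, 421, 16) (60, 151, 421, 16) (70, 151, 421, 16) (80, 151, 421, 17) (90, 151, 421, 17) (100, 228, 420, 193) (110, 259, 312, 54) (120, 259, 312, 54) 
-0.1 [144.4, 92.0, 428.4, 91.8]
-0.05 [148.4, 93.6, 424.5, 93.4]
0.0 [152.2, 95.5, 420.8, 95.3]
0.05 [155.8, 97.7, 417.3, 97.6]
0.1 [159.3, 100.3, 414.0, 100.2]
0.15 [162.5, 103.2, 410.8, 103.1]
0.2 [165.6, 106.3, 407.8, 106.2]
0.25 [168.6, 109.6, 404.9, 109.6]
```

Emit:
apply_moves(steps=[{"translation": [-0.002, 0, 0], "rotation": [0, 0, 0]}, {"translation": [-0.005, 0, 0], "rotation": [0, 0, 0]}, {"translation": [-0.005, 0, 0.005], "rotation": [0, 0, 0]}, {"translation": [-0.005, 0, 0.012], "rotation": [0, 0, 0]}, {"translation": [-0.005, 0, 0.02], "rotation": [0, 0, 0]}, {"translation": [-0.005, 0, 0.027], "rotation": [0, 0, 0]}, {"translation": [-0.005, 0, 0.03], "rotation": [0, 0, 0]}, {"translation": [-0.005, 0, 0.03], "rotation": [0, 0, 0]}, {"translation": [-0.005, 0, 0.03], "rotation": [0, 0, 0]}, {"translation": [-0.005, 0, 0.03], "rotation": [0, 0, 0]}])

```text
t: 9.72
eef_pos: [0.4482, 0.1863, 0.123]
ee_rot: [-3.13, -0.235, -0.051]
force: [0.3, 0.5, -0.7]
width: 0.0132
gripper_force: 60.0
```

```bash
python3 -c "
from h import *
tilt2('w7')
w=cv2.imread('pics/w7.png');t=grab_frame('scene')
c=cv2.resize(t[140:215,170:270],(533,400),interpolation=2)
cv2.imwrite('pics/m5.png',np.vstack([w[:200,:533],c]))"
```

```text
9.72 [0.4482 0.1863 0.123 ] [-3.13  -0.235 -0.051] [ 0.3   0.47 -0.66] [ 0.01  1.02 -0.03] 0.0132
(0, 150, 422, 41) (10, 150, 422, 48) (20, 150, 422, 18) (30, 150, 421, 17) (40, 150, 421, 17) (50, 151, 421, 16) (60, 151, 421, 16) (70, 151, 421, 17) (80, 151, 421, 17) (90, 151, 421, 17) (100, 222, 420, 194) (110, 259, 312, 54) (120, 259, 312, 54) 
-0.1 [144.4, 92.1, 428.3, 91.8]
-0.05 [148.4, 93.6, 424.4, 93.4]
0.0 [152.2, 95.5, 420.7, 95.3]
0.05 [155.8, 97.8, 417.2, 97.6]
0.1 [159.2, 100.3, 413.9, 100.2]
0.15 [162.5, 103.2, 410.7, 103.1]
0.2 [165.6, 106.3, 407.7, 106.2]
0.25 [168.5, 109.6, 404.8, 109.6]
```

View pics/m5.png

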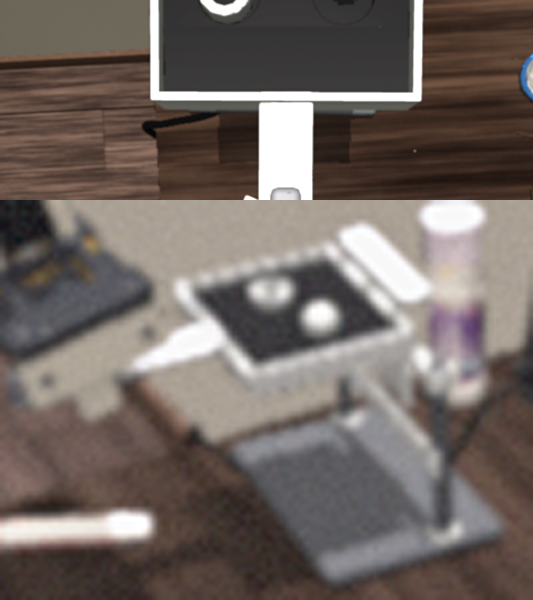

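Emit:
apply_moves(steps=[{"translation": [-0.004, 0, 0], "rotation": [0, 0, 0]}, {"translation": [-0.016, 0, 0], "rotation": [0, 0, 0]}, {"translation": [-0.036, 0, 0], "rotation": [0, 0, 0]}, {"translation": [-0.06, 0, 0], "rotation": [0, 0, 0]}, {"translation": [-0.084, 0, 0], "rotation": [0, 0, 0]}, {"translation": [-0.108, 0, 0], "rotation": [0, 0, 0]}, {"translation": [-0.132, 0, 0], "rotation": [0, 0, 0]}, {"translation": [-0.148, 0, 0], "rotation": [0, 0, 0]}, {"translation": [-0.156, 0, 0], "rotation": [0, 0, 0]}, {"translation": [-0.16, 0, 0], "rotation": [0, 0, 0]}])

```text
t: 10.65
eef_pos: [0.4079, 0.1865, 0.1232]
ee_rot: [-3.129, -0.236, -0.051]
force: [0.7, 0.1, -1.2]
width: 0.0133
gripper_force: 60.0
```

Emit:
apply_moves(steps=[{"translation": [0, -0.004, 0], "rotation": [0, 0, 0]}, {"translation": [0, -0.016, 0], "rotation": [0, 0, 0]}, {"translation": [0, -0.036, 0], "rotation": [0, 0, 0]}, {"translation": [0, -0.068, 0], "rotation": [0, 0, 0]}, {"translation": [0, -0.108, 0], "rotation": [0, 0, 0]}, {"translation": [0, -0.148, 0], "rotation": [0, 0, 0]}, {"translation": [0, -0.188, 0], "rotation": [0, 0, 0]}, {"translation": [0, -0.228, 0], "rotation": [0, 0, 0]}, {"translation": [0, -0.268, 0], "rotation": [0, 0, 0]}, {"translation": [0, -0.308, 0], "rotation": [0, 0, 0]}])

```text
t: 11.48
eef_pos: [0.4082, 0.1081, 0.1231]
ee_rot: [-3.13, -0.235, -0.052]
force: [0.4, -0.1, -1.6]
width: 0.0139
gripper_force: 60.0
```

Emit:
apply_moves(steps=[{"translation": [0, -0.04, 0], "rotation": [0, 0, 0]}, {"translation": [0, -0.08, 0], "rotation": [0, 0, 0]}, {"translation": [0, -0.12, 0], "rotation": [0, 0, 0]}, {"translation": [0, -0.16, 0], "rotation": [0, 0, 0]}, {"translation": [0, -0.2, 0], "rotation": [0, 0, 0]}, {"translation": [0, -0.24, 0], "rotation": [0, 0, 0]}, {"translation": [0, -0.28, 0], "rotation": [0, 0, 0]}, {"translation": [0, -0.32, 0], "rotation": [0, 0, 0]}, {"translation": [0, -0.36, 0], "rotation": [0, 0, 0]}, {"translation": [0, -0.4, 0], "rotation": [0, 0, 0]}])

```text
t: 12.32
eef_pos: [0.408, 0.0082, 0.1231]
ee_rot: [-3.13, -0.236, -0.051]
force: [0.3, -0.7, -0.5]
width: 0.0135
gripper_force: 60.0
```

Emit:
apply_moves(steps=[{"translation": [0, -0.04, 0], "rotation": [0, 0, 0]}, {"translation": [0, -0.08, 0], "rotation": [0, 0, 0]}, {"translation": [0, -0.12, 0], "rotation": [0, 0, 0]}, {"translation": [0, -0.16, 0], "rotation": [0, 0, 0]}, {"translation": [0, -0.2, 0], "rotation": [0, 0, 0]}, {"translation": [0, -0.24, 0], "rotation": [0, 0, 0]}, {"translation": [0, -0.28, 0], "rotation": [0, 0, 0]}, {"translation": [0, -0.32, 0], "rotation": [0, 0, 0]}, {"translation": [0, -0.36, 0], "rotation": [0, 0, 0]}, {"translation": [0, -0.4, 0], "rotation": [0, 0, 0]}])

```text
t: 13.15
eef_pos: [0.4078, -0.0918, 0.1231]
ee_rot: [-3.13, -0.235, -0.051]
force: [-0.4, 0.3, -1.0]
width: 0.0136
gripper_force: 60.0
```

Emit:
apply_moves(steps=[{"translation": [0, -0.04, 0], "rotation": [0, 0, 0]}, {"translation": [0, -0.08, 0], "rotation": [0, 0, 0]}, {"translation": [0, -0.12, 0], "rotation": [0, 0, 0]}, {"translation": [0, -0.16, 0], "rotation": [0, 0, 0]}, {"translation": [0, -0.196, 0], "rotation": [0, 0, 0]}, {"translation": [0, -0.228, 0], "rotation": [0, 0, 0]}, {"translation": [0, -0.252, 0], "rotation": [0, 0, 0]}, {"translation": [0, -0.268, 0], "rotation": [0, 0, 0]}, {"translation": [0, -0.276, 0], "rotation": [0, 0, 0]}, {"translation": [0, -0.28, 0], "rotation": [0, 0, 0]}])

```text
t: 13.98
eef_pos: [0.408, -0.1611, 0.123]
ee_rot: [-3.13, -0.235, -0.052]
force: [0.6, -0.2, -0.9]
width: 0.0135
gripper_force: 60.0
```

```bash
python3 - <<'E'
from h import *
tilt2('w8')
t=grab_frame('top');s=grab_frame('scene');cv2.imwrite('pics/t8.png',t)
cv2.imwrite('pics/m8.png',np.hstack([cv2.resize(t[160:270,280:430],(600,440),interpolation=2)[:, :560],cv2.resize(s[190:310,240:360],(240,240))[:440] if 0 else cv2.copyMakeBorder(cv2.resize(s[180:310,200:360],(240,195)),0,245,0,0,0)]))
E
```

```text
13.98 [ 0.408  -0.1611  0.123 ] [-3.13  -0.235 -0.052] [ 0.56 -0.23 -0.92] [0.01 0.96 0.05] 0.0135
(0, 150, 465, 82) (10, 150, 458, 81) (20, 150, 460, 47) (30, 130, 446, 32) (40, 150, 421, 16) (50, 150, 430, 23) (60, 150, 424, 19) (70, 142, 424, 24) (80, 151, 425, 17) (90, 151, 426, 16) (100, 354, 419, 66) (110, 259, 311, 53) (120, 259, 311, 53) 
-0.1 [144.4, 92.0, 428.4, 91.8]
-0.05 [148.4, 93.5, 424.5, 93.3]
0.0 [152.2, 95.4, 420.8, 95.3]
0.05 [155.8, 97.7, 417.3, 97.6]
0.1 [159.2, 100.3, 413.9, 100.2]
0.15 [162.5, 103.1, 410.7, 103.0]
0.2 [165.6, 106.2, 407.7, 106.2]
0.25 [168.5, 109.6, 404.8, 109.5]
```

View pics/m8.png

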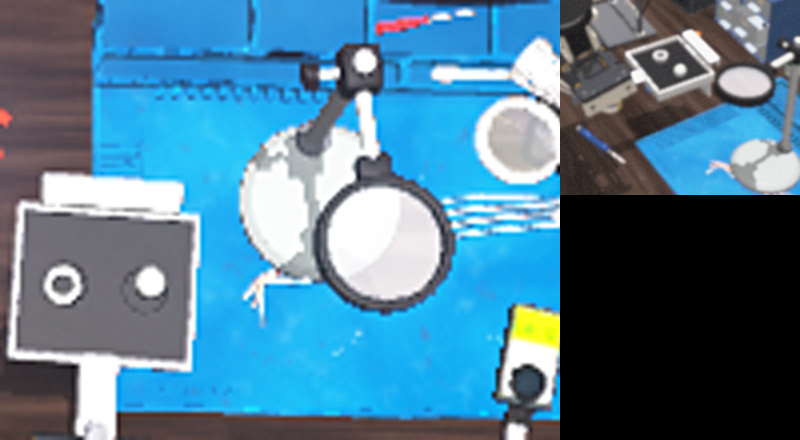

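```bash
python3 - <<'E'
from h import *
f=lambda u,v,z:at_z('top',u/4+279.6,v/4+159.6,z)[:2].round(4)
z=.1230+.0183-.009
for n,u,v,h in[('ball',151,282,z+.0175),('pocketR',145,289,z+.01),('ring',63,285,z+.012),('lens',386,243,.221),('pillar',366,62,.24)]: print(n,f(u,v,h))
print([f(*c,z+.016) for c in[(18,203),(198,217),(190,370),(9,360)]])
E
```

```text
ball [ 0.5349 -0.1989]
pocketR [ 0.5314 -0.1956]
ring [ 0.5327 -0.1422]
lens [ 0.5509 -0.3384]
pillar [ 0.6606 -0.3241]
[array([ 0.5855, -0.1121]), array([ 0.5785, -0.2294]), array([ 0.4784, -0.2245]), array([ 0.4827, -0.1081])]
```

Emit:
apply_moves(steps=[{"translation": [0.004, -0.004, -0.004], "rotation": [0, 0, 0]}, {"translation": [0.012, -0.016, -0.012], "rotation": [0, 0, 0]}, {"translation": [0.02, -0.036, -0.024], "rotation": [0, 0, 0]}, {"translation": [0.028, -0.068, -0.036], "rotation": [0, 0, 0]}, {"translation": [0.036, -0.108, -0.052], "rotation": [0, 0, 0]}, {"translation": [0.044, -0.148, -0.068], "rotation": [0, 0, 0]}, {"translation": [0.052, -0.188, -0.08], "rotation": [0, 0, 0]}, {"translation": [0.06, -0.228, -0.092], "rotation": [0, 0, 0]}, {"translation": [0.064, -0.268, -0.096], "rotation": [0, 0, 0]}, {"translation": [0.068, -0.304, -0.1], "rotation": [0, 0, 0]}])

```text
t: 14.97
eef_pos: [0.4253, -0.2375, 0.0973]
ee_rot: [-3.13, -0.234, -0.051]
force: [0.8, -0.5, -0.7]
width: 0.0137
gripper_force: 60.0
```

Emit:
apply_moves(steps=[{"translation": [0, -0.036, 0], "rotation": [0, 0, 0]}, {"translation": [0, -0.072, 0], "rotation": [0, 0, 0]}, {"translation": [0, -0.108, 0], "rotation": [0, 0, 0]}, {"translation": [0, -0.14, 0], "rotation": [0, 0, 0]}, {"translation": [0, -0.172, 0], "rotation": [0, 0, 0]}, {"translation": [0, -0.2, 0], "rotation": [0, 0, 0]}, {"translation": [0, -0.224, 0], "rotation": [0, 0, 0]}, {"translation": [0, -0.24, 0], "rotation": [0, 0, 0]}, {"translation": [0, -0.252, 0], "rotation": [0, 0, 0]}, {"translation": [0, -0.26, 0], "rotation": [0, 0, 0]}])

```text
t: 15.8
eef_pos: [0.4252, -0.302, 0.0979]
ee_rot: [-3.13, -0.235, -0.051]
force: [-0.4, -0.1, -1.8]
width: 0.0136
gripper_force: 60.0
```

Emit:
apply_moves(steps=[{"translation": [0, 0, 0], "rotation": [0, 0, 0]}, {"translation": [0, 0, 0], "rotation": [0, 0, 0]}, {"translation": [0, 0, 0], "rotation": [0, 0, 0]}, {"translation": [0, 0, 0], "rotation": [0, 0, 0]}, {"translation": [0, 0, 0], "rotation": [0, 0, 0]}, {"translation": [0, 0, 0], "rotation": [0, 0, 0]}, {"translation": [0, 0, 0], "rotation": [0, 0, 0]}, {"translation": [0, 0, 0], "rotation": [0, 0, 0]}, {"translation": [0, 0, 0], "rotation": [0, 0, 0]}, {"translation": [0, 0, 0], "rotation": [0, 0, 0]}])

```text
t: 16.63
eef_pos: [0.4252, -0.3016, 0.0981]
ee_rot: [-3.13, -0.235, -0.051]
force: [0.9, -0.4, -2.2]
width: 0.0139
gripper_force: 60.0
```

```bash
python3 - <<'E'
from h import *
s0=get_state();print(s0['t'],s0['eef_pos'],s0['force'],s0['qd'].round(4))
t=grab_frame('top');s=grab_frame('scene');cv2.imwrite('pics/t9.png',t)
cv2.imwrite('pics/m9.png',np.hstack([cv2.resize(t[170:270,310:410],(400,400),interpolation=2),cv2.resize(s[190:310,250:370],(400,400),interpolation=2)]))
E
```

```text
16.6333 [ 0.42520934 -0.30163259  0.09805358] [ 0.93597084 -0.39229538 -2.18522054] [0.0013 0.002  0.0003 0.0006 0.001  0.0007]
```

View pics/m9.png

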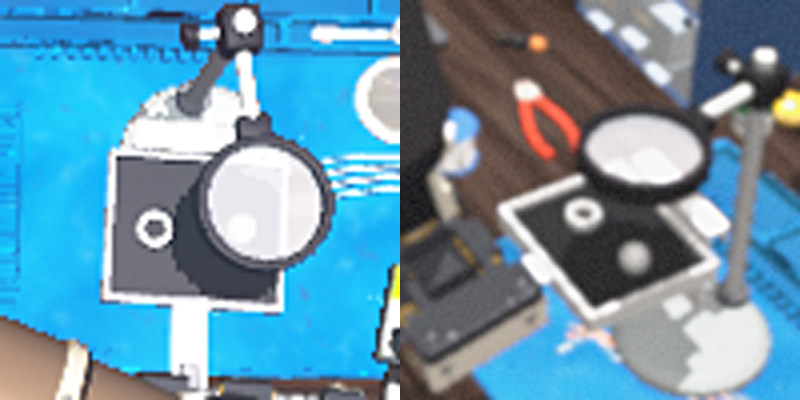

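```bash
python3 - <<'E'
from h import *
print(at_z('top',241/4+309.6,229/4+169.6,.125),at_z('scene',233/3.333+249.7,257/3.333+189.7,.125))
print('lens',at_z('top',267/4+309.6,204/4+169.6,.221),at_z('scene',246/3.333+249.7,152/3.333+189.7,.213))
E
```

```text
[ 0.5500828  -0.33931818  0.125     ] [ 0.54799837 -0.33453986  0.125     ]
lens [ 0.55033046 -0.33900629  0.221     ] [ 0.55134069 -0.33524443  0.213     ]
```

Ball and lens axis agree within about 3 mm in both cameras, at the right height; handing in.

```bash
python3 -c "
from station import *
print(job_done())"
```

```text
the job is handed in; nothing more can be done
None
```

The tray is off the rail and held level and still under the magnifier. Two cameras put the ball within about 4 mm of the lens axis, and from the arm's height it is about 80 mm below the lens. The job is handed in, and no verdict came back.

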